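Clear and reassemble the gas hob

ROBOT

A 6-joint arm with a two-finger parallel gripper is mounted at the origin on the work surface. World frame = base frame: x ahead of the robot, y to its left, z up, the work surface at z = 0. Lengths are in m, angles in rad, forces in N, time in s.
With the tool pointing down it reaches from about 0.375 to 0.9 m from the base axis. Payload 3.1 kg.
Tool frame: the origin (TCP) lies at the very end of the fingers, on their centre line; the grasp point (between the pads) lies 19 mm behind it (grip_depth is the distance from the TCP to the grasp point, in m); z points along the fingers, y is the line along which they close (so a half turn about z gives the same grasp; the last joint's range is limited). The gripper opens to 85 mm and grips with 20 to 120 N. Pads are 22 mm wide; open, the fingers measure 114 mm over their backs; the gripper's body (76 mm by 85 mm) begins 54 mm behind the grasp point. The pads swing forward as they close: fully open they stand 13 mm farther back than shut.
Start: joints at [1, 0.527, 1.433, -0, 1.181, -0.178], TCP at [0.239, 0.578, 0.231] pointing down, gripper open.
Joint ranges: [-3.08, 3.08], [-0.75, 2.2], [0.22, 2.44], [-1.43, 4.57], [0, 2.65], [-2.85, 2.85]. Speed limits (rad/s): [2.79, 2.79, 3.14, 3.14, 3.14, 3.14].

INTERFACE

Orientations are given as a unit quaternion [x, y, z, w].
In Python, from station import * gives the robot as it stands.
- The arm moves only by the tool apply_moves, never from a script. Its argument "plan" is a list of rows, each a list of 7 numbers: the shift along the tool's x, y, z in m, then the turn, a rotation vector about the tool's x, y, z in rad, then the gripper command: -1 is fully open, 1 is shut, values between are in proportion. In form: [[dx, dy, dz, wx, wy, wz, jaw], ...]. A call has 1 to 8 rows; each row shifts and turns the commanded pose from where the row before left it, along the tool's axes as they then stand; what a row does not reach is not made up. A row lasts 1/8 s, in which the tool goes at most 62.5 mm and 10.7 degrees, less where a joint would pass 70% of its speed; a pose out of reach is approached as far as the arm can. A call is refused whole if a number of a shift passes 0.0625 or a number of a turn 0.188, either way. A call with a gripper value outside its range is refused whole. The fingers move at their own pace and stop on an object; "force" is the grip in N (left out, the last holds). Time passes only in rows, so rows that do not move let the fingers close. It gives the time, the measured TCP pose, the force, the opening and the grip force at its end, in the units of the state.
- sense(): the state, without advancing time (a new reading comes with each control period).
- snapshot(name): name is "scene" or "top" or "wrist"; returns the picture (400x640x3 uint8, red, green, blue); there is no depth.
- calibration(name): a dict with "camera_matrix" (3x3 intrinsics, pixels), "R" (3x3) and "t" (3): a world point X has camera coordinates R X + t; the wrist camera has in their place "mount" (4x4, takes a point from camera to tool coordinates, whose origin is the TCP and whose axes are the flange's). Camera axes: x right, y down, z forward; pixel columns grow to the right and rows downward; lengths in m; the calibration is good to about 2 mm. The wrist camera is an equidistant fisheye: a pixel r from the principal point sees the ray r / f radians off the axis. A picture is of the moment at which its call begins: read the wrist's pose just before it. calibration takes no time and is no camera call.
- sign_off(): hands the job in; it is judged then, once.
The state is a dict: "t": time; "q": joint angles; "qd": joint speeds; "tau": joint torques, N m; "tcp_pos": TCP position; "tool_rot": TCP orientation; "force": force on the tool from outside, world axes, zero at the start; "ft_torque": the same for the moment, N m; "finger_gap": opening from 0.0 (shut) to 1.0 (fully open); "gripper_force": force on a finger pad.
Only numpy, scipy, OpenCV 4.12 (cv2) and the standard library are available. Lean on these libraries where they do the work, as an engineer would, in place of code of your own. Each camera call takes 0.05 s, during which the arm holds its last target. There are 200 camera calls.

TASK

Get the hob ready for cooking: stand every spice jar that is on its closed lid upright on the red mat, then swing the lid open until it meets its stop. Then lay each clean burner cap from the grey mat flat and well centred on the burner head of its own size (a burner without a cap stays bare); leave everything else where it is, with the lid open and the jars on the red mat.

Things in the scene. Friction and masses are not known exactly. Their poses are not given: they have to be found in the camera images.
- hob: White enamel three-burner table hob, 240 x 500 mm (own x by y), fixed. Origin at the centre of its underside, on the counter; x points from the knobs to the lid's hinge, y along the row of burners. Burner heads stand at its y = -165, 0 and +165 mm, x = 0; which size stands where changes. Its enamel top is 45 mm above the counter.
- hob_top (a point): Centre of the hob's enamel top. Round each head is a black grate: a low square frame (outer side 158 mm, top 55 mm above the counter) with four upright fins on its diagonals, the nearest points 64 mm from the head's axis, tops 75 mm above the counter; the four sides between the fins are open for the fingers.
- lid (a joint): Hinge angle of the hob's white lid: 0 closed and level (upper face 85 mm above the counter); grows as the handle edge rises and swings away from the robot; stop at 1.66 rad, just past upright. Stiff hinge: it stays at any angle; about 6 N upwards at the handle moves it. A flat plate 480 mm long, reaching 200 mm from the hinge, 5 mm thick.
- lid_hinge (a point): The middle of the lid's hinge axis, 105 mm behind the hob's centre, 82.5 mm above the counter; the axis runs along the hob's y (this frame has the hob's axes).
- lid_handle (a point): Middle of the lid's handle: a round steel rod 10 mm thick and 120 mm long, parallel to the hinge and 250 mm from it, in the lid's plane, held at its ends by two arms so that 45 mm are open between rod and lid edge. With its round section it can turn between the fingers while the lid swings.
- red_mat: Red mat, 240 x 120 mm (x by y), 4 mm thick, fixed on the counter beside the hob (left or right of it); origin at the centre of its underside.
- grey_mat: Grey drying mat, 240 x 120 x 4 mm, fixed on the other side of the hob; at the start the burner caps lie on it. Origin at the centre of its underside.
- cap_small_mid (a point): Centre of the small burner cap: a loose black disc 44 mm in diameter and 12 mm thick, both faces alike, z along its axis. May be absent.
- seat_small (a point): Centre of the flat top of the small burner head: a fixed round aluminium stub on the hob, 40 mm in diameter, its top 60 mm above the counter (15 mm above the enamel); the small cap lies flat on it, overhanging 2 mm all round.
- cap_medium_mid (a point): Centre of the medium burner cap: a loose black disc 54 mm in diameter and 12 mm thick, both faces alike, z along its axis. May be absent.
- seat_medium (a point): Centre of the flat top of the medium burner head: a fixed round aluminium stub on the hob, 50 mm in diameter, its top 60 mm above the counter (15 mm above the enamel); the medium cap lies flat on it, overhanging 2 mm all round.
- cap_large_mid (a point): Centre of the large burner cap: a loose black disc 64 mm in diameter and 12 mm thick, both faces alike, z along its axis. May be absent.
- seat_large (a point): Centre of the flat top of the large burner head: a fixed round aluminium stub on the hob, 60 mm in diameter, its top 60 mm above the counter (15 mm above the enamel); the large cap lies flat on it, overhanging 2 mm all round.
- jar_a_mid (a point): Centre of a squat spice jar with a lid coloured green: an upright cylinder 56 mm in diameter and 50 mm high, about 140 g; at the start it stands on the closed lid. z is its axis. May be absent.
- jar_b_mid (a point): Centre of a squat spice jar with a lid coloured orange: an upright cylinder 56 mm in diameter and 50 mm high, about 140 g; at the start it stands on the closed lid. z is its axis. May be absent.
- jar_c_mid (a point): Centre of a squat spice jar with a lid coloured yellow: an upright cylinder 56 mm in diameter and 50 mm high, about 140 g; at the start it stands on the closed lid. z is its axis. May be absent.
- mug: The blue mug, a bystander; origin at the centre of its underside.
- timer: The kitchen timer, a bystander; origin at the centre of its underside.
- matchbox: The matchbox, a bystander; origin at the centre of its underside.
- mill: The pepper mill, a bystander; origin at the centre of its underside.
- sponge: The sponge, a bystander; origin at the centre of its underside.
There are look-alikes about, which are no part of the job. What is shaped like the part that bears jar_b_mid but purple or turquoise is not meant.

How it is judged:
By the outcome, as a careful person would: the job done as asked, in the order asked, and still so for the second after the job is handed in, with the robot touching nothing.
Of cap_small, cap_medium, cap_large only 2 to 3 are there at a start; the rules pass over those that are not, and their reading is None.
Of jar_a, jar_b, jar_c only 2 to 3 are there at a start; the rules pass over those that are not, and their reading is None.
At some moment in a run one of jar_a, jar_b, jar_c may be knocked a few centimetres aside while the robot is not near it.
Once in a run the grip may slacken for a moment while it holds something.
It also fails if it takes over 210 s, if anything falls off the work surface, if the arm or the gripper's body presses on something with over 40 N, if the wrist force passes 120 N, or if a joint passes its speed limit or range.

## Working session

There is one attempt and no reset: what is moved stays moved. The work goes in short steps, Python scripts to look and compute and a tool call to move; the robot and the scene stay as the last step left them, time stands still between calls to the robot, and variables do not carry over. Pictures are saved under pics/ and viewed, at most 14 in all, crops included, and the job is handed in when it is done.

Besides the shell and the picture viewer there is one more tool, called after ">>>" as name(argument=value, ...), one argument or row to a line, values as JSON. apply_moves: Moves the arm, as the interface text tells. Its arguments: {"type":"object","properties":{"plan":{"type":"array"},"force":{"type":"number"}},"required":["plan"]}

```bash
ls; mkdir -p pics; python3 - <<'E'
from station import *
import cv2
print(sense())
for n in ("scene","top","wrist"):
    c=calibration(n); print(n,c)
    cv2.imwrite(f"pics/{n}0.png",snapshot(n)[:,:,::-1])
E
```

```text
pics
{'t': 0.0, 'q': array([ 1.00049913e+00,  5.28463880e-01,  1.43396379e+00,  1.65150959e-05,
        1.18139653e+00, -1.78511308e-01]), 'qd': array([ 0.00060381, -0.00065039, -0.00051017,  0.00060274, -0.00068008,
        0.00010376]), 'tau': array([-3.95736824e-04, -4.42344475e+01, -1.78025490e+01, -1.91524550e-04,
        8.41704343e-03,  1.93292806e-05]), 'tcp_pos': array([0.23821463, 0.57701371, 0.23031548]), 'tool_rot': array([ 1.94645441e-01,  9.80873033e-01, -1.03568396e-03, -4.15164493e-04]), 'force': array([-0.31091007, -0.66244016, -0.08784593]), 'ft_torque': array([ 0.00779021, -0.00673295,  0.03464533]), 'gripper_force': 0.0, 'finger_gap': 1.002817033538263}
scene {'camera_matrix': array([[383.28896764,   0.        , 317.88424677],
       [  0.        , 383.28896764, 196.9396836 ],
       [  0.        ,   0.        ,   1.        ]]), 'R': array([[ 0.36710805,  0.93009441, -0.01249264],
       [ 0.58975208, -0.24311895, -0.77012055],
       [-0.71932202,  0.27534989, -0.63777604]]), 't': array([-0.15223619, -0.24951939,  1.6852547 ])}
top {'camera_matrix': array([[418.1
[... 175 characters left out ...]
6522,  0.00676558],
       [-0.99860745,  0.00451564, -0.05256203],
       [ 0.05252965, -0.00701255, -0.99859474]]), 't': array([-0.01809158,  0.51627835,  1.14742245])}
wrist {'camera_matrix': array([[309.70691629,   0.        , 322.80679704],
       [  0.        , 309.70691629, 193.41380012],
       [  0.        ,   0.        ,   1.        ]]), 'mount': array([[ 4.79176267e-04, -9.61406273e-01, -2.75132238e-01,
         7.00850174e-02],
       [ 9.99999610e-01,  6.64701374e-04, -5.81073277e-04,
         4.80935637e-04],
       [ 7.41528270e-04, -2.75131852e-01,  9.61406217e-01,
        -1.44505160e-01],
       [ 0.00000000e+00,  0.00000000e+00,  0.00000000e+00,
         1.00000000e+00]])}
```

View pics/top0.png

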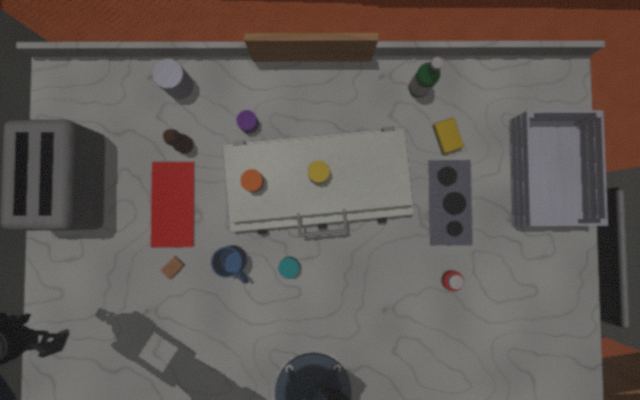

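View pics/scene0.png

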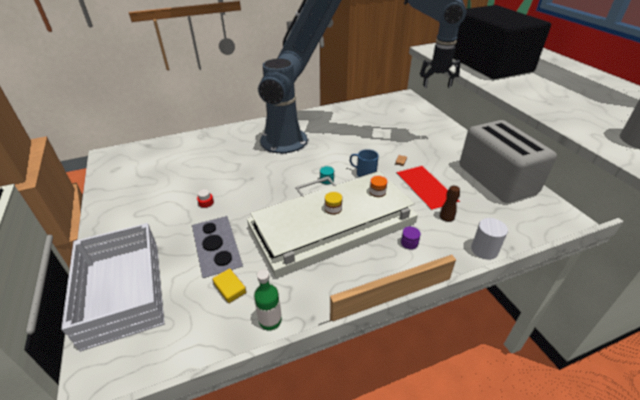

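The top view shows orange (252,181) and yellow (318,172) jars on the lid and no green one. Three caps are on the grey mat at (447,176), (454,203) and (455,229), the red mat is at (173,204), and the handle is at (325,235).

```bash
cat > h.py <<'E'
import numpy as np, cv2
from station import *
from scipy.spatial.transform import Rotation as Ro
def ray(n,px,pose=None):
    c=calibration(n); K=c["camera_matrix"]
    u=(px[0]-K[0,2])/K[0,0]; v=(px[1]-K[1,2])/K[1,1]
    if n=="wrist":
        r=np.hypot(u,v); s=np.sin(r)/r if r>1e-9 else 1
        d=np.array([u*s,v*s,np.cos(r)]); M=c["mount"]
        R=Ro.from_quat(pose["tool_rot"]).as_matrix()
        return pose["tcp_pos"]+R@M[:3,3], R@M[:3,:3]@d
    R=c["R"]; return -R.T@c["t"], R.T@np.array([u,v,1.])
def onz(n,px,z,pose=None):
    o,d=ray(n,px,pose); return o+d*(z-o[2])/d[2]
def proj(n,X,pose=None):
    c=calibration(n);K=c["camera_matrix"]
    if n=="wrist":
        R=Ro.from_quat(pose["tool_rot"]).as_matrix();M=c["mount"]
        p=M[:3,:3].T@(R.T@(np.array(X)-pose["tcp_pos"])-M[:3,3])
        th=np.arctan2(np.hypot(p[0],p[1]),p[2]);a=p[:2]/max(np.hypot(p[0],p[1]),1e-9)*th
        return a*K[0,0]+K[:2,2]
    p=c["R"]@np.array(X)+c["t"]; return p[:2]/p[2]*K[0,0]+K[:2,2]
HSV=dict(orange=((6,150,110),(16,255,255)),yellow=((20,150,110),(30,255,255)),red=((0,180,110),(4,255,255)),dark=((0,0,0),(180,255,60)))
def blobs(im,col,amin=60,roi=None):
    m=cv2.inRange(cv2.cvtColor(im,cv2.COLOR_RGB2HSV),*map(np.array,HSV[col]))
    if roi: z=np.zeros_like(m);x0,y0,x1,y1=roi;z[y0:y1,x0:x1]=m[y0:y1,x0:x1];m=z
    cs,_=cv2.findContours(m,cv2.RETR_EXTERNAL,cv2.CHAIN_APPROX_NONE)
    return sorted([c for c in cs if cv2.contourArea(c)>amin],key=cv2.contourArea,reverse=True)
E
python3 - <<'E'
from h import *
im=cv2.imread("pics/top0.png")[:,:,::-1].copy()
for col,z,roi in (("orange",.135,(230,160,340,200)),("yellow",.135,(230,150,340,200)),("red",.004,(140,150,210,260)),("dark",.016,(430,160,470,245))):
    for b in blobs(im,col,40,roi):
        r=cv2.minAreaRect(b); print(col,r, onz("top",r[0],z).round(3), "diam",2*np.sqrt(cv2.contourArea(b)/np.pi)/418*1.13)
for p in ((224,145),(404,129),(411,215),(231,229)): print(p,onz("top",p,.085).round(3))
for p in ((300,238),(348,235)): print(p,onz("top",p,.0825).round(3))
c=cv2.resize(im[120:250,215:425],None,fx=3.6,fy=3.6,interpolation=cv2.INTER_CUBIC)
cv2.imwrite("pics/c1.png",c[:,:,::-1])
E
```

```text
orange ((251.50001525878906, 180.0), (19.091880798339844, 19.091880798339844), 45.0) [0.567 0.149 0.135] diam 0.05203597729478888
yellow ((318.5, 171.5), (19.0, 19.0), 90.0) [ 0.587 -0.018  0.135] diam 0.05072298329455032
red ((172.5, 204.0), (39.0, 82.0), 0.0) [0.514 0.389 0.004] diam 0.11756919622234015
dark ((454.5, 203.0), (22.0, 23.0), 90.0) [ 0.513 -0.396  0.016] diam 0.060893562675310944
dark ((446.5, 175.5), (19.0, 19.0), 90.0) [ 0.59  -0.375  0.016] diam 0.05086038214660133
dark ((454.0, 228.5), (15.0, 16.0), 90.0) [ 0.442 -0.393  0.016] diam 0.04137767961137879
(224, 145) [0.664 0.229 0.085]
(404, 129) [ 0.705 -0.244  0.085]
(411, 215) [ 0.479 -0.259  0.085]
(231, 229) [0.445 0.209 0.085]
(300, 238) [0.42  0.03  0.083]
(348, 235) [ 0.427 -0.095  0.083]
```

View pics/c1.png

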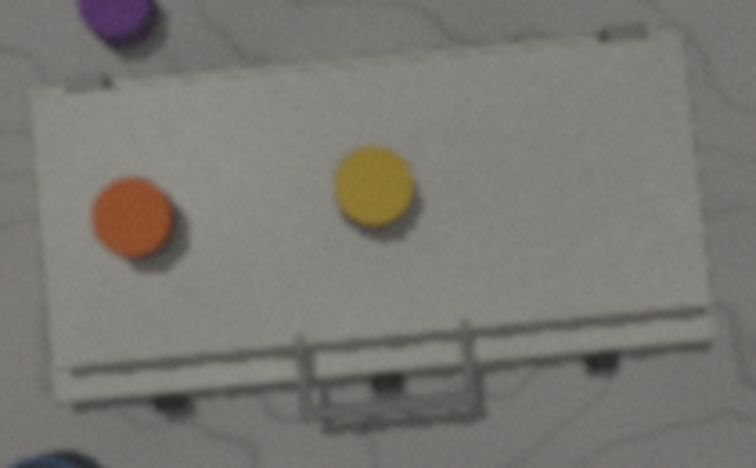

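The lid's handle edge runs from crop (72,371) to (705,312), which puts hob yaw near 0.09 rad. The rod centre is near top pixel (324,232). I'll square the tool to the world axes and move above the orange jar.

>>> apply_moves(
  plan=[
    [0, 0, 0, 0, 0, -0.131, -1],
    [0, 0, 0, 0, 0, -0.131, -1],
    [0, 0, 0, 0, 0, -0.131, -1],
    [-0.033, -0.043, 0, 0, 0, 0, -1],
    [-0.033, -0.043, 0, 0, 0, 0, -1],
    [-0.033, -0.043, 0, 0, 0, 0, -1],
    [-0.033, -0.043, 0, 0, 0, 0, -1],
    [-0.033, -0.043, 0, 0, 0, 0, -1],
  ],
  force=40,
)

```text
t: 1.15
tcp_pos: [0.4047, 0.3614, 0.2312]
tool_rot: [-0.001, 1.0, -0.0, -0.0]
force: [0.6, 0.3, -0.3]
finger_gap: 1.0
gripper_force: 0.0
```

>>> apply_moves(
  plan=[
    [-0.033, -0.043, 0, 0, 0, 0, -1],
    [-0.033, -0.043, 0, 0, 0, 0, -1],
    [-0.033, -0.043, 0, 0, 0, 0, -1],
    [-0.033, -0.043, 0, 0, 0, 0, -1],
    [-0.033, -0.043, 0, 0, 0, 0, -1],
    [0, 0, 0, 0, 0, 0, -1],
    [0, 0, 0, 0, 0, 0, -1],
  ],
)

```text
t: 2.02
tcp_pos: [0.5683, 0.1481, 0.2308]
tool_rot: [-0.0, 1.0, 0.0, -0.001]
force: [0.0, 0.1, -0.2]
finger_gap: 0.999
gripper_force: 0.0
```

```bash
cat >> h.py <<'E'
def look(cols,save=None):
    s=sense(); im=snapshot("wrist")
    if save: cv2.imwrite(f"pics/{save}.png",im[:,:,::-1])
    R=Ro.from_quat(s["tool_rot"]).as_matrix()
    print("t",s["t"],"tcp",s["tcp_pos"].round(4),"yhead",np.degrees(np.arctan2(R[1,1],R[0,1])).round(2),"zax",R[:,2].round(3),"gap",round(s["finger_gap"],3),"F",s["force"].round(1))
    for col,z,a in cols:
        for b in blobs(im,col,a)[:3]:
            P=np.array([onz("wrist",p[0],z,s)[:2] for p in b]).astype(np.float32)
            (c,r)=cv2.minEnclosingCircle(P); d=R.T@np.array([*(np.array(c)-s["tcp_pos"][:2]),0])
            print(col,"xy",np.round(c,4),"r",round(r,4),"tool d",d[:2].round(4))
    return im,s
E
python3 -c "
from h import *
look([('orange',.135,500),('yellow',.135,500)],'w1')"
```

```text
t 2.025 tcp [0.5683 0.1481 0.2308] yhead 90.02 zax [-0.002  0.    -1.   ] gap 0.999 F [ 0.   0.1 -0.2]
orange xy [0.5688 0.1514] r 0.0272 tool d [-0.0004  0.0033]
yellow xy [ 0.5891 -0.0178] r 0.0273 tool d [-0.0207 -0.1659]
yellow xy [ 0.6396 -0.2192] r 0.0346 tool d [-0.0711 -0.3672]
```

View pics/w1.png

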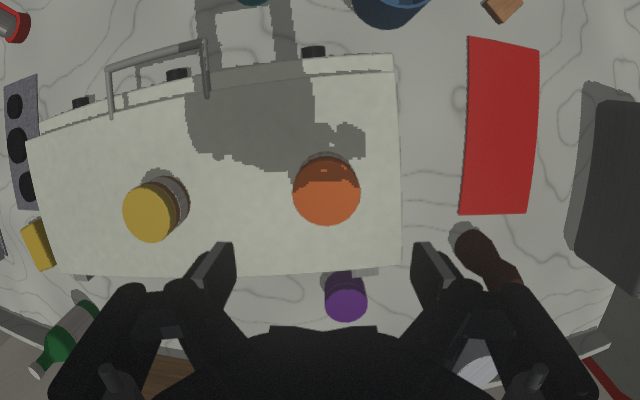

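The wrist view shows the orange jar at (326,190), under the gripper, and the yellow jar at (150,212). I'll grasp the orange one.

>>> apply_moves(
  plan=[
    [0, 0.003, 0.044, 0, 0, 0, -1],
    [0, 0, 0.044, 0, 0, 0, -1],
    [0, 0, 0.043, 0, 0, 0, -1],
    [0, 0, 0, 0, 0, 0, -1],
    [0, 0, 0, 0, 0, 0, 1],
    [0, 0, 0, 0, 0, 0, 1],
    [0, 0, 0, 0, 0, 0, 1],
    [0, 0, 0, 0, 0, 0, 1],
  ],
  force=50,
)

```text
t: 3.08
tcp_pos: [0.5707, 0.1516, 0.1029]
tool_rot: [-0.001, 1.0, 0.0, 0.002]
force: [-0.7, 1.3, 6.4]
finger_gap: 0.641
gripper_force: 53.4
```

>>> apply_moves(
  plan=[
    [0, 0, 0, 0, 0, 0, 1],
    [0, 0, 0, 0, 0, 0, 1],
    [0, 0, -0.05, 0, 0, 0, 1],
    [0, 0, -0.05, 0, 0, 0, 1],
    [0, 0, 0, 0, 0, 0, 1],
  ],
)

```text
t: 3.7
tcp_pos: [0.5724, 0.1513, 0.2055]
tool_rot: [-0.001, 1.0, 0.0, 0.006]
force: [0.7, -0.2, -2.3]
finger_gap: 0.644
gripper_force: 53.7
```

>>> apply_moves(
  plan=[
    [0.003, 0.048, 0, 0, 0, 0, 1],
    [0.003, 0.048, 0, 0, 0, 0, 1],
    [0.003, 0.048, 0, 0, 0, 0, 1],
    [0.003, 0.047, 0, 0, 0, 0, 1],
    [0, 0.047, 0, 0, 0, 0, 1],
    [0, 0, 0.055, 0, 0, 0, 1],
    [0, 0, 0.055, 0, 0, 0, 1],
    [0, 0, 0.04, 0, 0, 0, 1],
  ],
)

```text
t: 4.7
tcp_pos: [0.5544, 0.3881, 0.0464]
tool_rot: [-0.001, 1.0, -0.001, -0.002]
force: [-0.7, 0.7, -1.2]
finger_gap: 0.64
gripper_force: 53.9
```

```bash
python3 -c "
from h import *
im,s=look([('red',.004,500)],'w2')"
```

```text
t 4.7 tcp [0.5544 0.3881 0.0464] yhead 90.09 zax [-0.005 -0.002 -1.   ] gap 0.64 F [-0.7  0.7 -1.2]
red xy [0.4968 0.403 ] r 0.0944 tool d [0.0576 0.015 ]
```

View pics/w2.png

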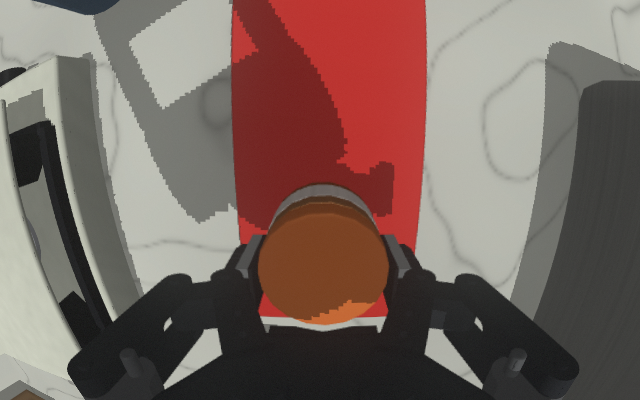

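The jar is held upright above the mat, at (323,262). I'll lower and release it.

>>> apply_moves(
  plan=[
    [0, 0, 0.012, 0, 0, 0, 1],
    [0, 0, 0.009, 0, 0, 0, 1],
    [0, 0, 0.002, 0, 0, 0, 1],
    [0, 0, 0, 0, 0, 0, 1],
    [0, 0, 0, 0, 0, 0, 1],
  ],
)

```text
t: 5.38
tcp_pos: [0.5575, 0.3893, 0.0284]
tool_rot: [-0.001, 1.0, 0.0, 0.001]
force: [-0.0, -0.1, -1.6]
finger_gap: 0.641
gripper_force: 53.8
```

>>> apply_moves(
  plan=[
    [0, 0, 0.003, 0, 0, 0, 1],
    [0, 0, 0.002, 0, 0, 0, 1],
    [0, 0, 0.001, 0, 0, 0, 1],
    [0, 0, 0, 0, 0, 0, 1],
    [0, 0, 0, 0, 0, 0, 1],
  ],
)

```text
t: 6.0
tcp_pos: [0.5567, 0.389, 0.022]
tool_rot: [-0.001, 1.0, -0.0, -0.0]
force: [-1.3, -0.1, 5.9]
finger_gap: 0.639
gripper_force: 54.4
```

>>> apply_moves(
  plan=[
    [0, 0, 0, 0, 0, 0, -1],
    [0, 0, 0, 0, 0, 0, -1],
    [0, 0, 0, 0, 0, 0, -1],
    [0, 0, -0.05, 0, 0, 0, -1],
    [0, 0, -0.055, 0, 0, 0, -1],
    [0, 0, -0.055, 0, 0, 0, -1],
    [0, 0, -0.05, 0, 0, 0, -1],
  ],
)

```text
t: 6.88
tcp_pos: [0.557, 0.3891, 0.2333]
tool_rot: [-0.001, 1.0, 0.0, 0.0]
force: [0.7, 0.0, 0.6]
finger_gap: 0.999
gripper_force: 0.0
```

>>> apply_moves(
  plan=[
    [-0.004, -0.055, 0, 0, 0, 0, -1],
    [-0.004, -0.055, 0, 0, 0, 0, -1],
    [-0.004, -0.055, 0, 0, 0, 0, -1],
    [-0.004, -0.055, 0, 0, 0, 0, -1],
    [-0.004, -0.055, 0, 0, 0, 0, -1],
    [-0.004, -0.055, 0, 0, 0, 0, -1],
    [-0.008, -0.055, 0, 0, 0, 0, -1],
    [0, -0.022, 0, 0, 0, 0, -1],
  ],
)

```text
t: 7.88
tcp_pos: [0.5899, -0.0211, 0.2313]
tool_rot: [0.001, 1.0, -0.0, 0.0]
force: [0.0, 0.4, 0.1]
finger_gap: 0.998
gripper_force: 0.0
```

```bash
python3 -c "
from h import *
im,s=look([('orange',.054,500),('yellow',.135,500)],'w3')"
```

```text
t 7.875 tcp [ 0.5899 -0.0211  0.2313] yhead 89.88 zax [ 0.001 -0.001 -1.   ] gap 0.998 F [0.  0.4 0.1]
orange xy [0.5533 0.3906] r 0.0273 tool d [0.0376 0.4115]
yellow xy [ 0.5908 -0.0175] r 0.0262 tool d [-0.0008  0.0035]
yellow xy [ 0.6458 -0.2695] r 0.0343 tool d [-0.0564 -0.2484]
```

Orange is standing on the mat. Next I'll grasp yellow.

>>> apply_moves(
  plan=[
    [0, 0.003, 0.044, 0, 0, 0, -1],
    [0, 0, 0.044, 0, 0, 0, -1],
    [0, 0, 0.043, 0, 0, 0, -1],
    [0, 0, 0, 0, 0, 0, -1],
    [0, 0, 0, 0, 0, 0, 1],
    [0, 0, 0, 0, 0, 0, 1],
    [0, 0, 0, 0, 0, 0, 1],
    [0, 0, 0, 0, 0, 0, 1],
  ],
)

```text
t: 8.93
tcp_pos: [0.5911, -0.015, 0.1028]
tool_rot: [-0.001, 1.0, -0.0, 0.003]
force: [0.3, 2.3, 6.9]
finger_gap: 0.645
gripper_force: 53.5
```

>>> apply_moves(
  plan=[
    [0, 0, 0, 0, 0, 0, 1],
    [0, 0, 0, 0, 0, 0, 1],
    [0, 0, -0.05, 0, 0, 0, 1],
    [0, 0, -0.05, 0, 0, 0, 1],
    [0, 0, 0, 0, 0, 0, 1],
  ],
)

```text
t: 9.55
tcp_pos: [0.5924, -0.0155, 0.2055]
tool_rot: [-0.001, 1.0, -0.001, 0.005]
force: [0.6, -0.1, -1.8]
finger_gap: 0.641
gripper_force: 53.6
```

>>> apply_moves(
  plan=[
    [0.0158, 0.0506, 0, 0, 0, 0, 1],
    [0.0158, 0.0506, 0, 0, 0, 0, 1],
    [0.0158, 0.0506, 0, 0, 0, 0, 1],
    [0.0158, 0.0506, 0, 0, 0, 0, 1],
    [0.0158, 0.0506, 0, 0, 0, 0, 1],
    [0.0158, 0.0506, 0, 0, 0, 0, 1],
    [0.0158, 0.0506, 0, 0, 0, 0, 1],
    [0.0158, 0.0506, 0, 0, 0, 0, 1],
  ],
)

```text
t: 10.55
tcp_pos: [0.4609, 0.3907, 0.1991]
tool_rot: [-0.001, 1.0, -0.001, -0.001]
force: [0.2, 0.2, -1.6]
finger_gap: 0.642
gripper_force: 53.7
```

>>> apply_moves(
  plan=[
    [0, 0, 0.055, 0, 0, 0, 1],
    [0, 0, 0.055, 0, 0, 0, 1],
    [0, 0, 0.04, 0, 0, 0, 1],
    [0, 0, 0.015, 0, 0, 0, 1],
    [0, 0, 0.008, 0, 0, 0, 1],
    [0, 0, 0, 0, 0, 0, 1],
    [0, 0, 0, 0, 0, 0, 1],
  ],
)

```text
t: 11.42
tcp_pos: [0.4635, 0.3903, 0.0289]
tool_rot: [-0.001, 1.0, 0.001, 0.001]
force: [-0.1, 0.8, -1.4]
finger_gap: 0.64
gripper_force: 53.8
```

>>> apply_moves(
  plan=[
    [0, 0, 0.003, 0, 0, 0, 1],
    [0, 0, 0.002, 0, 0, 0, 1],
    [0, 0, 0.001, 0, 0, 0, 1],
    [0, 0, 0, 0, 0, 0, 1],
    [0, 0, 0, 0, 0, 0, 1],
  ],
)

```text
t: 12.05
tcp_pos: [0.4624, 0.3897, 0.0219]
tool_rot: [-0.001, 1.0, 0.0, 0.0]
force: [-1.9, -0.7, 5.6]
finger_gap: 0.641
gripper_force: 54.4
```

>>> apply_moves(
  plan=[
    [0, 0, 0, 0, 0, 0, -1],
    [0, 0, 0, 0, 0, 0, -1],
    [0, 0, 0, 0, 0, 0, -1],
    [0, 0, -0.05, 0, 0, 0, -1],
    [0, 0, -0.06, 0, 0, 0, -1],
    [0, 0, -0.06, 0, 0, 0, -1],
    [0, 0, -0.04, 0, 0, 0, -1],
    [0, -0.055, 0, 0, 0, 0, -1],
  ],
)

```text
t: 13.05
tcp_pos: [0.4656, 0.3379, 0.2357]
tool_rot: [-0.003, 1.0, 0.003, 0.006]
force: [0.0, -1.7, 0.0]
finger_gap: 1.001
gripper_force: 0.0
```

```bash
python3 -c "
from h import *
im,s=look([('orange',.054,500),('yellow',.054,500)])
cv2.imwrite('pics/top1.png',cv2.resize(snapshot('top')[100:300,120:480],None,fx=2.2,fy=2.2)[:,:,::-1])
# handle: two views
for p in ((324.2,232.5),(301,233),(347,231)): print(onz('top',p,.0825).round(4))
"
```

```text
t 13.05 tcp [0.4656 0.3379 0.2357] yhead 90.33 zax [ 0.011  0.006 -1.   ] gap 1.001 F [ 0.  -1.7  0. ]
orange xy [0.5535 0.3897] r 0.0279 tool d [-0.0882  0.0514]
yellow xy [0.4595 0.39  ] r 0.0276 tool d [0.0058 0.0522]
[ 0.4343 -0.0326  0.0825]
[0.4333 0.0277 0.0825]
[ 0.4379 -0.092   0.0825]
```

View pics/top1.png

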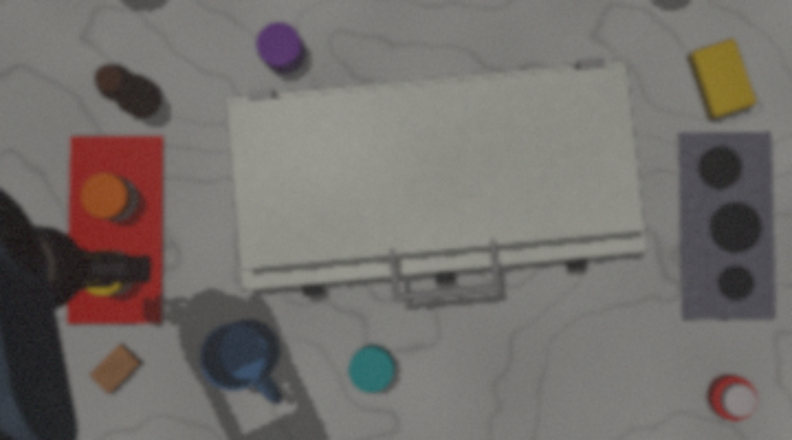

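Both jars are on the red mat and the lid is clear. The rod is at crop (450,298). Next is the handle.

>>> apply_moves(
  plan=[
    [0.005, -0.053, 0, 0, 0, 0, 0],
    [0.005, -0.053, 0, 0, 0, 0, 0],
    [0.005, -0.053, 0, 0, 0, 0, 0],
    [0.005, -0.053, 0, 0, 0, 0, 0],
    [0.005, -0.053, 0, 0, 0, 0, 0],
    [0.005, -0.052, 0, 0, 0, 0, 0],
    [0, -0.051, 0, 0, 0, 0, 0],
  ],
)

```text
t: 14.02
tcp_pos: [0.4325, -0.0346, 0.2311]
tool_rot: [-0.0, 1.0, 0.0, -0.0]
force: [1.0, -0.2, 0.7]
finger_gap: 0.5
gripper_force: 0.0
```

>>> apply_moves(
  plan=[
    [0, 0, 0, 0, 0, 0.185, 0],
    [0, 0, 0, 0, 0, 0.185, 0],
    [0, 0, 0, 0, 0, 0.185, 0],
    [0, 0, 0, 0, 0, 0.185, 0],
    [0, 0, 0, 0, 0, 0.185, 0],
    [0, 0, 0, 0, 0, 0.185, 0],
    [0, 0, 0, 0, 0, 0.185, 0],
    [0, 0, 0, 0, 0, 0.185, 0],
  ],
)

```text
t: 15.02
tcp_pos: [0.433, -0.0331, 0.231]
tool_rot: [0.676, 0.737, 0.0, -0.0]
force: [-0.6, 0.2, -0.4]
finger_gap: 0.499
gripper_force: 0.0
```

>>> apply_moves(
  plan=[
    [0, 0, 0, 0, 0, 0, 0],
    [0, 0, 0, 0, 0, 0, 0],
  ],
)

```text
t: 15.28
tcp_pos: [0.433, -0.0332, 0.2312]
tool_rot: [0.673, 0.74, -0.0, -0.0]
force: [0.7, 0.2, -0.1]
finger_gap: 0.503
gripper_force: 0.0
```

```bash
python3 -c "
from h import *
im,s=look([],'w4')"
```

```text
t 15.275 tcp [ 0.433  -0.0332  0.2312] yhead 5.42 zax [-0.  0. -1.] gap 0.503 F [ 0.7  0.2 -0.1]
```

View pics/w4.png

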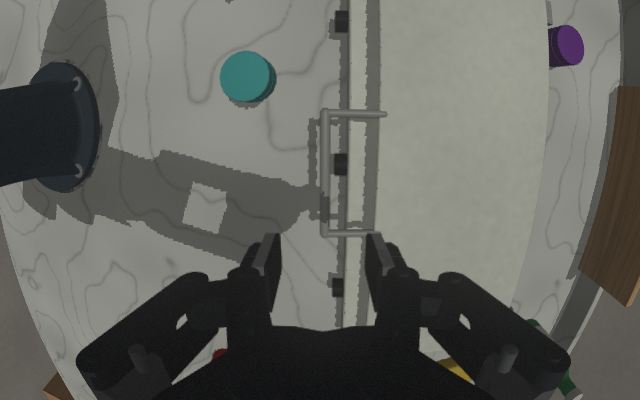

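The rod runs from (325,113) to (324,233) in this view, and the lid's edge is near column 378.

```bash
python3 -c "
from h import *
s=sense();R=Ro.from_quat(s['tool_rot']).as_matrix()
P=[onz('wrist',p,.0825,s) for p in ((325,113),(324,233))]
d=P[0]-P[1];m=(P[0]+P[1])/2
print(P,'len',np.linalg.norm(d),'mid',m,'yaw',np.degrees(np.arctan2(-d[0],d[1])))
for p in ((380,60),(376,225)): print(onz('wrist',p,.085,s))
print('tool',R.T@(m-s['tcp_pos']))
"
```

```text
[array([0.42878973, 0.03123849, 0.0825    ]), array([ 0.43936113, -0.08898212,  0.0825    ])] len 0.12068450809974655 mid [ 0.43407543 -0.02887181  0.0825    ] yaw 5.025284706814691
[0.4748591  0.08738828 0.085     ]
[ 0.49124319 -0.07444842  0.085     ]
tool [0.00422493 0.00152799 0.14868801]
```

>>> apply_moves(
  plan=[
    [0.004, 0.0015, 0.055, 0, 0, 0, 0],
    [0, 0, 0.055, 0, 0, 0, 0],
    [0, 0, 0.04, 0, 0, 0, 0],
    [0, 0, 0.015, 0, 0, 0, 0],
    [0, 0, 0, 0, 0, 0, 0],
  ],
)

```text
t: 15.95
tcp_pos: [0.4335, -0.029, 0.0652]
tool_rot: [0.673, 0.739, -0.001, -0.001]
force: [-0.6, -0.4, -0.9]
finger_gap: 0.503
gripper_force: 0.0
```

>>> apply_moves(
  plan=[
    [0, 0, 0, 0, 0, 0, 1],
    [0, 0, 0, 0, 0, 0, 1],
    [0, 0, 0, 0, 0, 0, 1],
    [0, 0, 0, 0, 0, 0, 1],
    [0, 0, 0, 0, 0, 0, 1],
    [0, 0, 0, 0, 0, 0, 1],
  ],
  force=60,
)

```text
t: 16.7
tcp_pos: [0.4344, -0.0295, 0.0673]
tool_rot: [0.674, 0.739, 0.0, 0.001]
force: [-1.8, -1.1, 7.4]
finger_gap: 0.089
gripper_force: 58.8
```

>>> apply_moves(
  plan=[
    [0, 0.0012, -0.025, 0, 0, 0, 1],
    [0, 0.0037, -0.0247, 0, 0, 0, 1],
    [0, 0.0062, -0.0242, 0, 0, 0, 1],
    [0, 0.0086, -0.0235, 0, 0, 0, 1],
    [0, 0, 0, 0, 0, 0, 1],
  ],
)

```text
t: 17.32
tcp_pos: [0.4534, -0.0277, 0.1649]
tool_rot: [0.673, 0.739, -0.0, 0.001]
force: [-2.0, -2.9, 2.3]
finger_gap: 0.092
gripper_force: 59.6
```

>>> apply_moves(
  plan=[
    [0, 0.0109, -0.0225, 0, 0, 0, 1],
    [0, 0.0131, -0.0213, 0, 0, 0, 1],
    [0, 0.0151, -0.0199, 0, 0, 0, 1],
    [0, 0.017, -0.0183, 0, 0, 0, 1],
    [0, 0.0188, -0.0165, 0, 0, 0, 1],
    [0, 0.0203, -0.0145, 0, 0, 0, 1],
    [0, 0.0217, -0.0124, 0, 0, 0, 1],
    [0, 0, 0, 0, 0, 0, 1],
  ],
)

```text
t: 18.32
tcp_pos: [0.568, -0.0171, 0.2924]
tool_rot: [0.674, 0.739, -0.002, -0.001]
force: [-12.0, -1.1, 23.2]
finger_gap: 0.087
gripper_force: 62.2
```

>>> apply_moves(
  plan=[
    [0, 0.0228, -0.0102, 0, 0, 0, 1],
    [0, 0.0237, -0.0079, 0, 0, 0, 1],
    [0, 0.0244, -0.0054, 0, 0, 0, 1],
    [0, 0.0248, -0.003, 0, 0, 0, 1],
    [0, 0.025, -0.0005, 0, 0, 0, 1],
    [0, 0, 0, 0, 0, 0, 1],
  ],
)

```text
t: 19.08
tcp_pos: [0.6942, -0.0055, 0.3183]
tool_rot: [0.674, 0.739, 0.003, 0.004]
force: [3.0, 0.4, 7.7]
finger_gap: 0.089
gripper_force: 64.4
```

>>> apply_moves(
  plan=[
    [0, 0.015, 0.001, 0, 0, 0, 1],
    [0, 0.004, 0.0005, 0, 0, 0, 1],
    [0, 0.004, 0.0005, 0, 0, 0, 1],
    [0, 0, 0, 0, 0, 0, 1],
  ],
)

```text
t: 19.58
tcp_pos: [0.7054, -0.0044, 0.3174]
tool_rot: [0.674, 0.739, -0.007, -0.005]
force: [-22.7, -2.7, 22.3]
finger_gap: 0.088
gripper_force: 65.9
```

>>> apply_moves(
  plan=[
    [0, 0.003, 0, 0, 0, 0, 1],
    [0, 0, 0, 0, 0, 0, 1],
    [0, 0, 0, 0, 0, 0, 0.3],
    [0, 0, 0, 0, 0, 0, 0.3],
    [0, 0, 0, 0, 0, 0, 0.3],
    [0, 0, -0.03, 0, 0, 0, 0.3],
    [0, 0, -0.04, 0, 0, 0, 0.3],
  ],
)

```text
t: 20.45
tcp_pos: [0.7168, -0.0029, 0.3821]
tool_rot: [0.674, 0.739, -0.0, -0.001]
force: [0.5, -0.3, 0.0]
finger_gap: 0.351
gripper_force: 0.0
```

>>> apply_moves(
  plan=[
    [0, -0.05, 0, 0, 0, 0, -1],
    [0, -0.055, 0, 0, 0, 0, -1],
    [0, -0.055, 0, 0, 0, 0, -1],
    [0, -0.03, 0, 0, 0, -0.185, -1],
    [0, 0, 0, 0, 0, -0.185, -1],
    [0, 0, 0, 0, 0, -0.185, -1],
    [0, 0, 0, 0, 0, -0.185, -1],
    [0, 0, 0, 0, 0, -0.185, -1],
  ],
)

```text
t: 21.45
tcp_pos: [0.5282, -0.0206, 0.3835]
tool_rot: [0.27, 0.963, 0.0, 0.001]
force: [0.9, 0.6, -0.6]
finger_gap: 0.998
gripper_force: 0.0
```

>>> apply_moves(
  plan=[
    [0, 0, 0, 0, 0, -0.185, -1],
    [0, 0, 0, 0, 0, -0.185, -1],
    [0, 0, 0, 0, 0, -0.185, -1],
    [0, 0, 0, 0, 0, 0, -1],
    [0, 0, 0, 0, 0, 0, -1],
  ],
)

```text
t: 22.08
tcp_pos: [0.5275, -0.0206, 0.3837]
tool_rot: [0.001, 1.0, 0.0, 0.0]
force: [-0.7, -0.9, 0.1]
finger_gap: 1.004
gripper_force: 0.0
```

```bash
python3 -c "
from h import *
im,s=look([],'w5')"
```

```text
t 22.075 tcp [ 0.5275 -0.0206  0.3837] yhead 89.93 zax [ 0.  0. -1.] gap 1.004 F [-0.7 -0.9  0.1]
```

View pics/w5.png

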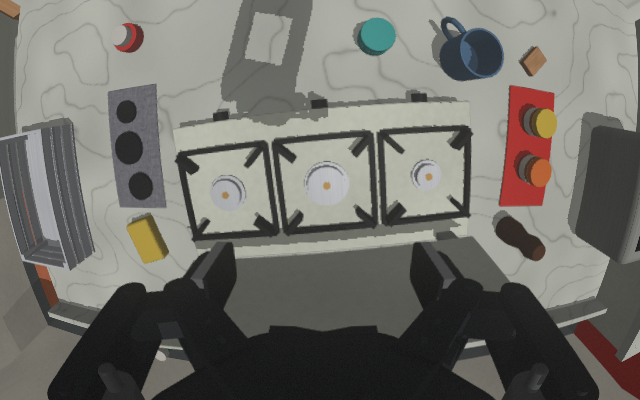

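Wrist view: the heads are at (227,193) medium, (327,184) large and (427,176) small, and the lid stands open behind them. The caps on the mat are small (127,111), large (129,148) and medium (141,186).

```bash
cat >> h.py <<'E'
def heads(im,s,pred,z=.06,cols=None):
    "fit head circle: bluish-grey aluminium pixels near predicted centre, back-projected onto z"
    out=[]
    for X in pred:
        p=proj("wrist",[*X,z],s)
        q=proj("wrist",[X[0]+.045,X[1],z],s); rad=int(np.hypot(*(q-p)))
        hsv=cv2.cvtColor(im,cv2.COLOR_RGB2HSV).astype(int); rgb=im.astype(int)
        m=((rgb[:,:,2]>rgb[:,:,0]+2)|((hsv[:,:,1]>90)&(hsv[:,:,2]>90))).astype(np.uint8)*255
        k=np.zeros_like(m); cv2.circle(k,tuple(int(v) for v in p),rad,255,-1); m&=k
        cs,_=cv2.findContours(m,cv2.RETR_EXTERNAL,cv2.CHAIN_APPROX_NONE)
        c=max(cs,key=cv2.contourArea)
        P=np.array([onz("wrist",v[0],z,s)[:2] for v in c]).astype(np.float32)
        o,r=cv2.minEnclosingCircle(P); out.append((np.array(o),r)); print("head",np.round(o,4),"r",round(r,4),"predpx",p.round())
    return out
E
python3 -c "
from h import *
s=sense();im=cv2.imread('pics/w5.png')[:,:,::-1].copy()
print(im[184,312],im[184,250],im[176,420],im[165,350])
D=[onz('wrist',p,.06,s)[:2] for p in ((225.5,195),(326.5,185.5),(428.5,176.5))]
print(np.round(D,4)); d=D[2]-D[0];print(np.linalg.norm(d),np.degrees(np.arctan2(-d[0],d[1])))
heads(im,s,D)
for p,w in (((127,111),'small'),((129,148),'large'),((141,186),'med')): print(w,onz('wrist',p,.016,s).round(4))
"
```

```text
[180 182 185] [181 184 170] [185 187 189] [177 180 165]
[[ 0.5942 -0.1788]
 [ 0.5787 -0.0145]
 [ 0.5632  0.1501]]
0.33042531521222307 5.381763461604928
head [ 0.5902 -0.1759] r 0.0299 predpx [226. 195.]
head [ 0.5756 -0.0153] r 0.0348 predpx [326. 186.]
head [0.561 0.146] r 0.0251 predpx [428. 176.]
small [ 0.4426 -0.3889  0.016 ]
large [ 0.5137 -0.3907  0.016 ]
med [ 0.5891 -0.3722  0.016 ]
```

>>> apply_moves(
  plan=[
    [-0.0088, -0.0503, 0, 0, 0, 0, -1],
    [-0.0088, -0.0503, 0, 0, 0, 0, -1],
    [-0.0088, -0.0503, 0.026, 0, 0, 0, -1],
    [-0.0088, -0.0503, 0.034, 0, 0, 0, -1],
    [-0.0088, -0.0503, 0.034, 0, 0, 0, -1],
    [-0.0088, -0.0503, 0.034, 0, 0, 0, -1],
    [-0.0088, -0.0503, 0.034, 0, 0, 0, -1],
    [0, 0, 0.02, 0, 0, 0, -1],
  ],
)

```text
t: 23.12
tcp_pos: [0.5885, -0.3769, 0.1989]
tool_rot: [0.002, 1.0, -0.0, -0.0]
force: [-0.8, 0.7, 0.3]
finger_gap: 1.0
gripper_force: 0.0
```

>>> apply_moves(
  plan=[
    [0, 0, 0.03, 0, 0, 0, -1],
    [0, 0, 0, 0, 0, 0, -1],
    [0, 0, 0, 0, 0, 0, -1],
  ],
)

```text
t: 23.5
tcp_pos: [0.5897, -0.373, 0.1731]
tool_rot: [-0.0, 1.0, -0.001, 0.001]
force: [1.1, -0.2, 0.0]
finger_gap: 1.001
gripper_force: 0.0
```

```bash
cat >> h.py <<'E'
def cap(X,rnom,save=None):
    s=sense(); im=snapshot("wrist")
    if save: cv2.imwrite(f"pics/{save}.png",im[:,:,::-1])
    p=proj("wrist",[*X,.016],s); q=proj("wrist",[X[0],X[1]+rnom+.008,.016],s); rad=int(np.hypot(*(q-p)))
    m=(im.max(2)<55).astype(np.uint8)*255
    k=np.zeros_like(m); cv2.circle(k,tuple(int(v) for v in p),rad,255,-1); m&=k
    c=max(cv2.findContours(m,cv2.RETR_EXTERNAL,cv2.CHAIN_APPROX_NONE)[0],key=cv2.contourArea)
    P=np.array([onz("wrist",v[0],.016,s)[:2] for v in c])
    A=np.c_[2*P,np.ones(len(P))]; w=np.linalg.lstsq(A,(P**2).sum(1),rcond=None)[0]
    R=Ro.from_quat(s["tool_rot"]).as_matrix()
    o,r=cv2.minEnclosingCircle(P.astype(np.float32)); x,y,bw,bh=cv2.boundingRect(c)
    print("tcp",s["tcp_pos"].round(4),"cap enc",np.round(o,4),round(r,4),"lsq",w[:2].round(4),np.sqrt(w[2]+w[:2]@w[:2]).round(4),"tool d",(R.T@np.array([*(np.array(o)-s["tcp_pos"][:2]),0]))[:2].round(4),"px",(x,y,bw,bh))
E
python3 -c "
from h import *
cap((.589,-.373),.027,'w6')"
```

```text
tcp [ 0.5897 -0.373   0.1731] cap enc [ 0.5886 -0.3769] 0.0273 lsq [ 0.5887 -0.3771] 0.0263 tool d [ 0.0011 -0.0039] px (293, 150, 53, 53)
```

View pics/w6.png

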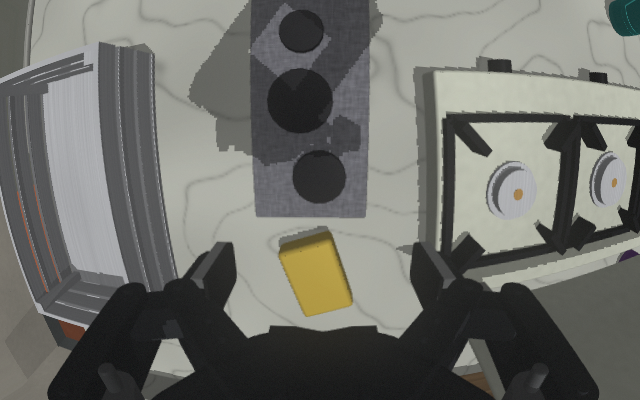

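>>> apply_moves(
  plan=[
    [0.001, -0.004, 0.055, 0, 0, 0, -1],
    [0, 0, 0.055, 0, 0, 0, -1],
    [0, 0, 0.04, 0, 0, 0, -1],
    [0, 0, 0.011, 0, 0, 0, -1],
    [0, 0, 0.004, 0, 0, 0, -1],
    [0, 0, 0, 0, 0, 0, -1],
    [0, 0, 0, 0, 0, 0, -1],
  ],
)

```text
t: 24.42
tcp_pos: [0.5891, -0.3776, 0.0093]
tool_rot: [-0.001, 1.0, -0.001, 0.001]
force: [0.2, -0.2, 0.4]
finger_gap: 0.999
gripper_force: 0.0
```

>>> apply_moves(
  plan=[
    [0, 0, 0, 0, 0, 0, 1],
    [0, 0, 0, 0, 0, 0, 1],
    [0, 0, 0, 0, 0, 0, 1],
    [0, 0, 0, 0, 0, 0, 1],
    [0, 0, 0, 0, 0, 0, 1],
    [0, 0, 0, 0, 0, 0, 1],
  ],
  force=50,
)

```text
t: 25.18
tcp_pos: [0.5885, -0.3771, 0.0085]
tool_rot: [-0.001, 1.0, -0.0, 0.001]
force: [-1.5, 0.3, 5.8]
finger_gap: 0.597
gripper_force: 51.0
```

>>> apply_moves(
  plan=[
    [0, 0, -0.03, 0, 0, 0, 1],
    [0, 0, -0.05, 0, 0, 0, 1],
    [0, 0, -0.05, 0, 0, 0, 1],
    [0, 0, 0, 0, 0, 0, 1],
    [0, 0, 0, 0, 0, 0, 1],
  ],
)

```text
t: 25.8
tcp_pos: [0.5873, -0.3761, 0.1365]
tool_rot: [-0.001, 1.0, 0.001, -0.001]
force: [0.4, -0.5, -2.1]
finger_gap: 0.594
gripper_force: 52.2
```

```bash
python3 -c "
from h import *
im,s=look([])
cv2.imwrite('pics/w7.png',im[:,:,::-1])
heads(im,s,[(.594,-.179)])"
```

```text
t 25.8 tcp [ 0.5873 -0.3761  0.1365] yhead 90.07 zax [-0.001  0.001 -1.   ] gap 0.594 F [ 0.4 -0.5 -2.1]
head [ 0.5919 -0.1858] r 0.033 predpx [539. 208.]
```

View pics/w7.png

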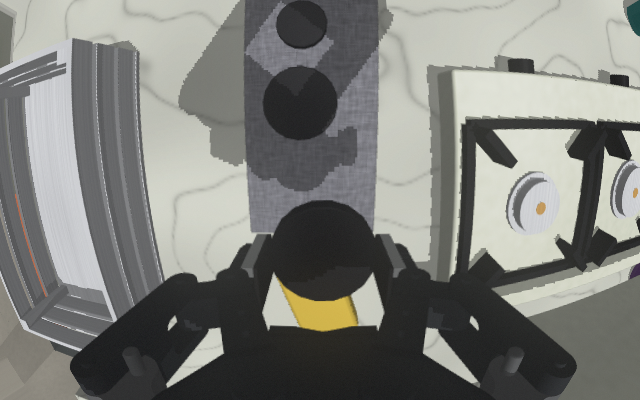

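The cap is held level, filling (272–373, 200–301), and the medium head's centre dot is at (541,209).

```bash
python3 -c "
from h import *
s=sense();zc=s['tcp_pos'][2]+.0075
P=[onz('wrist',p,zc,s)[:2]-s['tcp_pos'][:2] for p in ((322,200),(322,301),(272,250),(373,250))]
print(np.round(P,4), 'mid x',(P[0]+P[1])/2,'y',(P[2]+P[3])/2)
print(onz('wrist',(541,208.5),.06,s))
"
```

```text
[[-0.0275  0.    ]
 [ 0.0291  0.0001]
 [-0.0015 -0.0247]
 [-0.0015  0.0254]] mid x [7.94323166e-04 5.32211413e-05] y [-0.0015113  0.0003057]
[ 0.59368086 -0.17680107  0.06      ]
```

>>> apply_moves(
  plan=[
    [0, 0, -0.05, 0, 0, 0, 1],
    [0, 0, -0.044, 0, 0, 0, 1],
    [-0.0015, 0.05, 0, 0, 0, 0, 1],
    [-0.0015, 0.05, 0, 0, 0, 0, 1],
    [-0.0015, 0.05, 0, 0, 0, 0, 1],
    [-0.0015, 0.048, 0, 0, 0, 0, 1],
    [0, 0, 0, 0, 0, 0, 1],
    [0, 0, 0, 0, 0, 0, 1],
  ],
)

```text
t: 26.85
tcp_pos: [0.5934, -0.1786, 0.2296]
tool_rot: [-0.001, 1.0, 0.0, -0.001]
force: [-0.0, -0.1, -0.3]
finger_gap: 0.599
gripper_force: 52.5
```

```bash
cat >> h.py <<'E'
def dots(im,s,X,z=.06):
    "orange centre dot of the head near X"
    p=proj("wrist",[*X,z],s)
    h=cv2.cvtColor(im,cv2.COLOR_RGB2HSV); m=cv2.inRange(h,(8,70,90),(25,255,255))
    k=np.zeros_like(m); cv2.circle(k,tuple(int(v) for v in p),22,255,-1); m&=k
    n,_,st,ce=cv2.connectedComponentsWithStats(m)
    for i in range(1,n):
        if st[i,4]>8: w=onz("wrist",ce[i],z,s);print("dot px",ce[i].round(1),"area",st[i,4],"xy",w[:2].round(4),"tool d",np.round([s['tcp_pos'][0]-w[0],w[1]-s['tcp_pos'][1]],4))
E
python3 -c "
from h import *
im,s=look([])
cv2.imwrite('pics/w8.png',im[:,:,::-1])
for X in ((.594,-.179),(.579,-.0145),(.563,.150)): dots(im,s,X)"
```

```text
t 26.85 tcp [ 0.5934 -0.1786  0.2296] yhead 90.1 zax [-0.002  0.001 -1.   ] gap 0.599 F [-0.  -0.1 -0.3]
dot px [322.  175.9] area 96 xy [ 0.5939 -0.179 ] tool d [-0.0005 -0.0004]
dot px [470.4 164.4] area 73 xy [ 0.5788 -0.0137] tool d [0.0145 0.1649]
dot px [573. 158.] area 37 xy [0.5636 0.1517] tool d [0.0298 0.3303]
```

>>> apply_moves(
  plan=[
    [0, 0, 0.05, 0, 0, 0, 1],
    [0, 0, 0.05, 0, 0, 0, 1],
    [0, 0, 0.04, 0, 0, 0, 1],
    [0, 0, 0.015, 0, 0, 0, 1],
    [0, 0, 0.005, 0, 0, 0, 1],
    [0, 0, 0, 0, 0, 0, 1],
    [0, 0, 0, 0, 0, 0, 1],
  ],
)

```text
t: 27.78
tcp_pos: [0.5949, -0.1793, 0.0728]
tool_rot: [-0.001, 1.0, -0.001, 0.001]
force: [-0.6, -0.2, -2.5]
finger_gap: 0.595
gripper_force: 52.5
```

>>> apply_moves(
  plan=[
    [0, 0, 0.004, 0, 0, 0, 1],
    [0, 0, 0.002, 0, 0, 0, 1],
    [0, 0, 0.001, 0, 0, 0, 1],
    [0, 0, 0, 0, 0, 0, 1],
    [0, 0, 0, 0, 0, 0, 1],
  ],
)

```text
t: 28.4
tcp_pos: [0.5937, -0.1786, 0.0645]
tool_rot: [-0.001, 1.0, 0.0, -0.0]
force: [-2.3, 0.9, 3.7]
finger_gap: 0.592
gripper_force: 53.1
```

Contact at the expected height, so I'll release, rise and check from above.

>>> apply_moves(
  plan=[
    [0, 0, 0, 0, 0, 0, 0],
    [0, 0, 0, 0, 0, 0, -0.5],
    [0, 0, 0, 0, 0, 0, -0.6],
    [0, 0, 0, 0, 0, 0, -0.6],
    [0, 0, -0.04, 0, 0, 0, -0.6],
    [0, 0, -0.05, 0, 0, 0, -1],
    [0, 0, -0.05, 0, 0, 0, -1],
    [0, 0, 0, 0, 0, 0, -1],
  ],
)

```text
t: 29.4
tcp_pos: [0.5967, -0.1801, 0.209]
tool_rot: [-0.001, 1.0, -0.002, 0.005]
force: [0.5, -0.1, -1.1]
finger_gap: 0.997
gripper_force: 0.0
```

```bash
cat >> h.py <<'E'
def placed(X,rnom,z=.072):
    "placed cap, black disc at z: circle through its contour, against seat X"
    s=sense(); im=snapshot("wrist")
    p=proj("wrist",[*X,z],s); q=proj("wrist",[X[0],X[1]+rnom+.012,z],s)
    m=(im.max(2)<60).astype(np.uint8)*255
    k=np.zeros_like(m); cv2.circle(k,tuple(int(v) for v in p),int(np.hypot(*(q-p))),255,-1); m&=k
    c=max(cv2.findContours(m,cv2.RETR_EXTERNAL,cv2.CHAIN_APPROX_NONE)[0],key=cv2.contourArea)
    P=np.array([onz("wrist",v[0],z,s)[:2] for v in c])
    o,r=cv2.minEnclosingCircle(P.astype(np.float32)); print("placed",np.round(o,4),"r",round(r,4),"mean",P.mean(0).round(4),"off mm",((np.array(o)-X)*1000).round(1),"box",(P.min(0)+P.max(0))/2)
    return im,s
E
python3 -c "
from h import *
im,s=placed((.594,-.179),.027)
print(s['tcp_pos'])
cv2.imwrite('pics/w9.png',im[:,:,::-1])"
```

```text
placed [ 0.5944 -0.1788] r 0.0271 mean [ 0.5941 -0.1785] off mm [0.4 0.2] box [ 0.59466657 -0.17873159]
[ 0.59668615 -0.18007036  0.20895619]
```

View pics/w9.png

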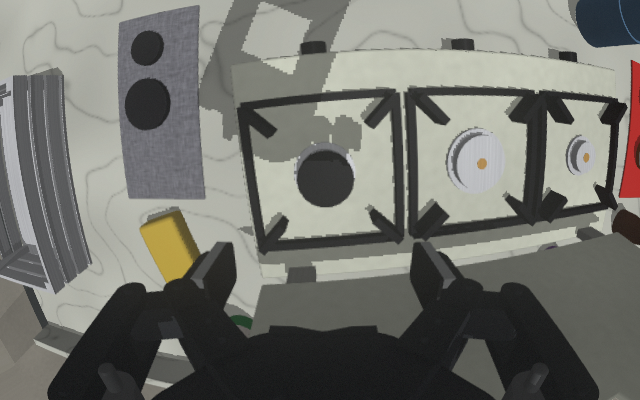

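The medium cap lies flat at (325,178), within 0.5 mm of centre. Large cap next.

>>> apply_moves(
  plan=[
    [0.016, -0.0426, 0, 0, 0, 0, -1],
    [0.016, -0.0426, 0, 0, 0, 0, -1],
    [0.016, -0.0426, 0, 0, 0, 0, -1],
    [0.016, -0.0426, 0, 0, 0, 0, -1],
    [0.016, -0.0426, 0, 0, 0, 0, -1],
    [0, 0, 0.03, 0, 0, 0, -1],
    [0, 0, 0, 0, 0, 0, -1],
    [0, 0, 0, 0, 0, 0, -1],
  ],
)

```text
t: 30.45
tcp_pos: [0.5139, -0.391, 0.1734]
tool_rot: [-0.001, 1.0, 0.001, -0.001]
force: [0.7, -0.5, 0.2]
finger_gap: 1.0
gripper_force: 0.0
```

```bash
python3 -c "
from h import *
cap((.5137,-.394),.032,'w10')"
```

```text
tcp [ 0.5139 -0.391   0.1734] cap enc [ 0.5122 -0.395 ] 0.0324 lsq [ 0.5124 -0.3955] 0.0312 tool d [ 0.0017 -0.004 ] px (287, 145, 63, 62)
```

>>> apply_moves(
  plan=[
    [0.0015, -0.004, 0.055, 0, 0, 0, -1],
    [0, 0, 0.055, 0, 0, 0, -1],
    [0, 0, 0.04, 0, 0, 0, -1],
    [0, 0, 0.011, 0, 0, 0, -1],
    [0, 0, 0.004, 0, 0, 0, -1],
    [0, 0, 0, 0, 0, 0, -1],
    [0, 0, 0, 0, 0, 0, -1],
  ],
)

```text
t: 31.38
tcp_pos: [0.5135, -0.3967, 0.011]
tool_rot: [-0.001, 1.0, -0.001, 0.001]
force: [0.1, -0.6, 0.2]
finger_gap: 0.996
gripper_force: 0.0
```

>>> apply_moves(
  plan=[
    [0, 0, 0, 0, 0, 0, 1],
    [0, 0, 0, 0, 0, 0, 1],
    [0, 0, 0, 0, 0, 0, 1],
    [0, 0, 0, 0, 0, 0, 1],
    [0, 0, 0, 0, 0, 0, 1],
    [0, 0, 0, 0, 0, 0, 1],
  ],
)

```text
t: 32.12
tcp_pos: [0.5163, -0.3996, 0.016]
tool_rot: [-0.001, 1.0, -0.005, 0.004]
force: [-1.5, 0.9, 26.3]
finger_gap: -0.002
gripper_force: 13.2
```

>>> apply_moves(
  plan=[
    [0, 0, -0.03, 0, 0, 0, 1],
    [0, 0, -0.06, 0, 0, 0, 1],
    [0, 0, -0.06, 0, 0, 0, 1],
    [0, 0, -0.06, 0, 0, 0, 1],
    [0, 0, -0.01, 0, 0, 0, 1],
    [0, 0, 0, 0, 0, 0, 1],
  ],
)

```text
t: 32.88
tcp_pos: [0.5125, -0.3957, 0.2298]
tool_rot: [-0.001, 1.0, -0.0, 0.0]
force: [0.6, 0.5, -1.1]
finger_gap: -0.004
gripper_force: 0.0
```

The fingers rode over the cap: when wide open the pads stand farther back than I allowed for. I'll look again and go deeper.

>>> apply_moves(
  plan=[
    [0, 0, 0.03, 0, 0, 0, -1],
    [0, 0, 0.026, 0, 0, 0, -1],
    [0, 0, 0, 0, 0, 0, -1],
    [0, 0, 0, 0, 0, 0, -1],
    [0, 0, 0, 0, 0, 0, -1],
  ],
)

```text
t: 33.5
tcp_pos: [0.513, -0.3963, 0.1739]
tool_rot: [-0.001, 1.0, -0.001, 0.001]
force: [0.7, 0.6, 0.3]
finger_gap: 1.001
gripper_force: 0.0
```

```bash
python3 -c "
from h import *
cap((.5137,-.394),.032,'w10')"
```

```text
tcp [ 0.513  -0.3963  0.1739] cap enc [ 0.5123 -0.3953] 0.0322 lsq [ 0.5125 -0.3955] 0.0312 tool d [0.0007 0.001 ] px (293, 145, 62, 63)
```

>>> apply_moves(
  plan=[
    [0.0005, 0.001, 0.055, 0, 0, 0, -1],
    [0, 0, 0.055, 0, 0, 0, -1],
    [0, 0, 0.04, 0, 0, 0, -1],
    [0, 0, 0.015, 0, 0, 0, -1],
    [0, 0, 0.008, 0, 0, 0, -1],
    [0, 0, 0, 0, 0, 0, -1],
    [0, 0, 0, 0, 0, 0, -1],
    [0, 0, 0, 0, 0, 0, -1],
  ],
)

```text
t: 34.55
tcp_pos: [0.5126, -0.3954, 0.0015]
tool_rot: [-0.001, 1.0, -0.001, 0.001]
force: [-0.2, 0.0, -0.3]
finger_gap: 1.0
gripper_force: 0.0
```

>>> apply_moves(
  plan=[
    [0, 0, 0, 0, 0, 0, 0],
    [0, 0, 0, 0, 0, 0, 0],
    [0, 0, 0, 0, 0, 0, 0.3],
    [0, 0, 0, 0, 0, 0, 0.3],
  ],
)

```text
t: 35.05
tcp_pos: [0.5124, -0.3951, 0.0013]
tool_rot: [-0.001, 1.0, -0.0, 0.0]
force: [-0.2, 0.5, 4.9]
finger_gap: 0.722
gripper_force: 53.8
```

>>> apply_moves(
  plan=[
    [0, 0, -0.03, 0, 0, 0, 1],
    [0, 0, -0.06, 0, 0, 0, 1],
    [0, 0, -0.06, 0, 0, 0, 1],
    [0, 0, -0.06, 0, 0, 0, 1],
    [0, 0, -0.018, 0, 0, 0, 1],
    [0, 0, 0, 0, 0, 0, 1],
  ],
)

```text
t: 35.8
tcp_pos: [0.5121, -0.3949, 0.229]
tool_rot: [-0.001, 1.0, -0.001, 0.001]
force: [1.4, 0.1, -1.7]
finger_gap: 0.719
gripper_force: 55.1
```

```bash
python3 -c "
from h import *
im,s=look([],'w11')"
```

```text
t 35.8 tcp [ 0.5121 -0.3949  0.229 ] yhead 90.07 zax [ 0.001 -0.001 -1.   ] gap 0.719 F [ 1.4  0.1 -1.7]
```

View pics/w11.png

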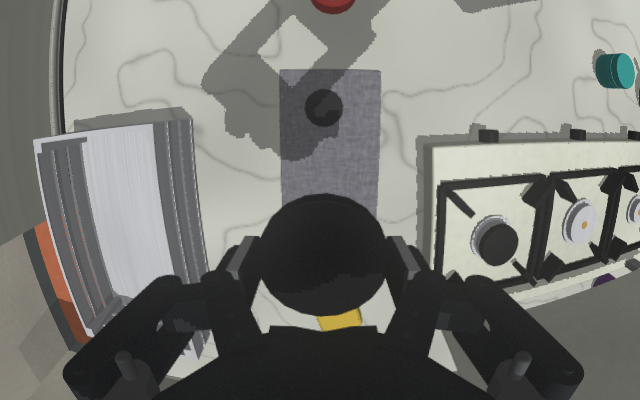

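The large cap is held level at (322,255). I'll carry it over the centre head.

>>> apply_moves(
  plan=[
    [-0.0083, 0.0476, 0, 0, 0, 0, 1],
    [-0.0083, 0.0476, 0, 0, 0, 0, 1],
    [-0.0083, 0.0476, 0, 0, 0, 0, 1],
    [-0.0083, 0.0476, 0, 0, 0, 0, 1],
    [-0.0083, 0.0476, 0, 0, 0, 0, 1],
    [-0.0083, 0.0476, 0, 0, 0, 0, 1],
    [-0.0083, 0.0476, 0, 0, 0, 0, 1],
    [-0.0083, 0.0476, 0, 0, 0, 0, 1],
  ],
)

```text
t: 36.85
tcp_pos: [0.5761, -0.012, 0.2246]
tool_rot: [-0.001, 1.0, 0.001, -0.003]
force: [0.5, -0.9, -1.5]
finger_gap: 0.725
gripper_force: 55.1
```

>>> apply_moves(
  plan=[
    [0, 0, 0, 0, 0, 0, 1],
    [0, 0, 0, 0, 0, 0, 1],
  ],
)

```text
t: 37.1
tcp_pos: [0.5767, -0.0137, 0.2257]
tool_rot: [-0.001, 1.0, 0.0, -0.002]
force: [-0.6, -0.5, -1.0]
finger_gap: 0.72
gripper_force: 55.1
```

```bash
python3 -c "
from h import *
im,s=look([],'w12')
for X in ((.579,-.0145),(.563,.150)): dots(im,s,X)
zc=s['tcp_pos'][2]+.0147
# held cap lower edge extent vs tcp
m=(im.max(2)<60).astype(np.uint8); col=m[150:330,322]; r=np.flatnonzero(col)+150; print('rows',r.min(),r.max()); print(onz('wrist',(322,r.min()),zc,s)-s['tcp_pos'])
"
```

```text
t 37.1 tcp [ 0.5767 -0.0137  0.2257] yhead 90.11 zax [-0.005  0.    -1.   ] gap 0.72 F [-0.6 -0.5 -1. ]
dot px [321.2 178.7] area 97 xy [ 0.579  -0.0149] tool d [-0.0023 -0.0012]
dot px [471.2 166.6] area 73 xy [0.5636 0.1505] tool d [0.0131 0.1642]
rows 194 315
[-3.24019787e-02  3.48156114e-05  1.47000000e-02]
```

>>> apply_moves(
  plan=[
    [-0.001, -0.001, 0.05, 0, 0, 0, 1],
    [0, 0, 0.05, 0, 0, 0, 1],
    [0, 0, 0.04, 0, 0, 0, 1],
    [0, 0, 0.015, 0, 0, 0, 1],
    [0, 0, 0.007, 0, 0, 0, 1],
    [0, 0, 0, 0, 0, 0, 1],
    [0, 0, 0, 0, 0, 0, 1],
    [0, 0, 0, 0, 0, 0, 1],
  ],
)

```text
t: 38.15
tcp_pos: [0.5798, -0.0149, 0.0673]
tool_rot: [-0.001, 1.0, -0.0, 0.001]
force: [0.4, 0.1, -0.8]
finger_gap: 0.72
gripper_force: 55.2
```

>>> apply_moves(
  plan=[
    [0, 0, 0.005, 0, 0, 0, 1],
    [0, 0, 0.003, 0, 0, 0, 1],
    [0, 0, 0.002, 0, 0, 0, 1],
    [0, 0, 0, 0, 0, 0, 1],
    [0, 0, 0, 0, 0, 0, 1],
  ],
)

```text
t: 38.78
tcp_pos: [0.5788, -0.0148, 0.0572]
tool_rot: [-0.001, 1.0, -0.0, -0.0]
force: [-1.9, 0.4, 7.2]
finger_gap: 0.723
gripper_force: 56.3
```

>>> apply_moves(
  plan=[
    [0, 0, 0, 0, 0, 0, -0.7],
    [0, 0, 0, 0, 0, 0, -0.9],
    [0, 0, 0, 0, 0, 0, -0.9],
    [0, 0, -0.04, 0, 0, 0, -0.9],
    [0, 0, -0.05, 0, 0, 0, -1],
    [0, 0, -0.06, 0, 0, 0, -1],
    [0, 0, 0, 0, 0, 0, -1],
    [0, 0, 0, 0, 0, 0, -1],
  ],
)

```text
t: 39.78
tcp_pos: [0.5784, -0.0148, 0.2058]
tool_rot: [-0.001, 1.0, 0.0, -0.0]
force: [-0.3, 0.6, -0.2]
finger_gap: 0.998
gripper_force: 0.0
```

```bash
python3 -c "
from h import *
im,s=placed((.579,-.0149),.032)
print(s['tcp_pos'])"
```

```text
placed [ 0.5791 -0.014 ] r 0.0321 mean [ 0.579  -0.0139] off mm [0.1 0.9] box [ 0.57879987 -0.01454206]
[ 0.57840303 -0.0147508   0.20579179]
```

>>> apply_moves(
  plan=[
    [0.016, -0.045, 0, 0, 0, 0, -1],
    [0.016, -0.047, 0, 0, 0, 0, -1],
    [0.016, -0.047, 0, 0, 0, 0, -1],
    [0.016, -0.047, 0, 0, 0, 0, -1],
    [0.016, -0.047, 0, 0, 0, 0, -1],
    [0.016, -0.047, 0, 0, 0, 0, -1],
    [0.016, -0.047, 0, 0, 0, 0, -1],
    [0.016, -0.047, 0, 0, 0, 0, -1],
  ],
)

```text
t: 40.83
tcp_pos: [0.4499, -0.3895, 0.2036]
tool_rot: [-0.0, 1.0, 0.002, -0.001]
force: [-0.4, -0.4, -1.0]
finger_gap: 0.999
gripper_force: 0.0
```

>>> apply_moves(
  plan=[
    [0.008, -0.003, 0.033, 0, 0, 0, -1],
    [0, 0, 0, 0, 0, 0, -1],
    [0, 0, 0, 0, 0, 0, -1],
  ],
)

```text
t: 41.2
tcp_pos: [0.4435, -0.3912, 0.1724]
tool_rot: [-0.001, 1.0, 0.001, -0.001]
force: [0.7, 0.1, 0.3]
finger_gap: 0.996
gripper_force: 0.0
```

```bash
python3 -c "
from h import *
cap((.4426,-.393),.022,'w13')"
```

```text
tcp [ 0.4435 -0.3912  0.1724] cap enc [ 0.4421 -0.3943] 0.0223 lsq [ 0.442  -0.3944] 0.0214 tool d [ 0.0014 -0.0031] px (298, 155, 43, 44)
```

The large cap is seated within 1 mm. Now the small one.

>>> apply_moves(
  plan=[
    [0.0014, -0.003, 0.055, 0, 0, 0, -1],
    [0, 0, 0.055, 0, 0, 0, -1],
    [0, 0, 0.04, 0, 0, 0, -1],
    [0, 0, 0.013, 0, 0, 0, -1],
    [0, 0, 0.0055, 0, 0, 0, -1],
    [0, 0, 0, 0, 0, 0, -1],
    [0, 0, 0, 0, 0, 0, -1],
    [0, 0, 0, 0, 0, 0, -1],
  ],
)

```text
t: 42.25
tcp_pos: [0.4425, -0.3957, 0.0058]
tool_rot: [-0.001, 1.0, -0.001, 0.001]
force: [-0.5, -0.3, 1.1]
finger_gap: 0.996
gripper_force: 0.0
```

>>> apply_moves(
  plan=[
    [0, 0, 0, 0, 0, 0, 0.3],
    [0, 0, 0, 0, 0, 0, 0.3],
    [0, 0, 0, 0, 0, 0, 0.6],
    [0, 0, 0, 0, 0, 0, 0.6],
  ],
)

```text
t: 42.75
tcp_pos: [0.4421, -0.3953, 0.0052]
tool_rot: [-0.001, 1.0, -0.0, 0.0]
force: [-0.7, 0.7, 6.5]
finger_gap: 0.488
gripper_force: 50.1
```

>>> apply_moves(
  plan=[
    [0, 0, -0.03, 0, 0, 0, 1],
    [0, 0, -0.06, 0, 0, 0, 1],
    [0, 0, -0.06, 0, 0, 0, 1],
    [0, 0, -0.06, 0, 0, 0, 1],
    [0, 0, -0.015, 0, 0, 0, 1],
    [-0.012, 0.05, 0, 0, 0, 0, 1],
    [-0.012, 0.05, 0, 0, 0, 0, 1],
    [-0.012, 0.05, 0, 0, 0, 0, 1],
  ],
)

```text
t: 43.75
tcp_pos: [0.4771, -0.243, 0.228]
tool_rot: [-0.0, 1.0, 0.001, -0.001]
force: [0.9, 0.8, -1.8]
finger_gap: 0.484
gripper_force: 50.8
```

>>> apply_moves(
  plan=[
    [-0.011, 0.05, 0, 0, 0, 0, 1],
    [-0.011, 0.05, 0, 0, 0, 0, 1],
    [-0.011, 0.05, 0, 0, 0, 0, 1],
    [-0.011, 0.05, 0, 0, 0, 0, 1],
    [-0.011, 0.05, 0, 0, 0, 0, 1],
    [-0.011, 0.05, 0, 0, 0, 0, 1],
    [-0.011, 0.05, 0, 0, 0, 0, 1],
    [-0.0085, 0.046, 0, 0, 0, 0, 1],
  ],
)

```text
t: 44.75
tcp_pos: [0.5621, 0.1529, 0.2278]
tool_rot: [-0.001, 1.0, -0.0, -0.002]
force: [-0.1, -0.4, -1.4]
finger_gap: 0.487
gripper_force: 50.8
```

>>> apply_moves(
  plan=[
    [0, 0, 0, 0, 0, 0, 1],
    [0, 0, 0, 0, 0, 0, 1],
    [0, 0, 0, 0, 0, 0, 1],
  ],
)

```text
t: 45.12
tcp_pos: [0.5624, 0.1498, 0.229]
tool_rot: [0.0, 1.0, -0.0, -0.001]
force: [0.0, 0.3, 0.3]
finger_gap: 0.486
gripper_force: 50.9
```

```bash
python3 -c "
from h import *
im,s=look([],'w14')
dots(im,s,(.5636,.1505))
zc=s['tcp_pos'][2]+.011
m=(im.max(2)<60).astype(np.uint8); r=np.flatnonzero(m[150:330,322])+150; print('rows',r.min(),r.max()); print(onz('wrist',(322,r.min()),zc,s)-s['tcp_pos'])
"
```

```text
t 45.125 tcp [0.5624 0.1498 0.229 ] yhead 89.98 zax [-0.002 -0.    -1.   ] gap 0.486 F [0.  0.3 0.3]
dot px [322.3 176.6] area 94 xy [0.5637 0.1495] tool d [-0.0013 -0.0003]
rows 212 295
[-0.02286061  0.00010358  0.011     ]
```

View pics/w14.png

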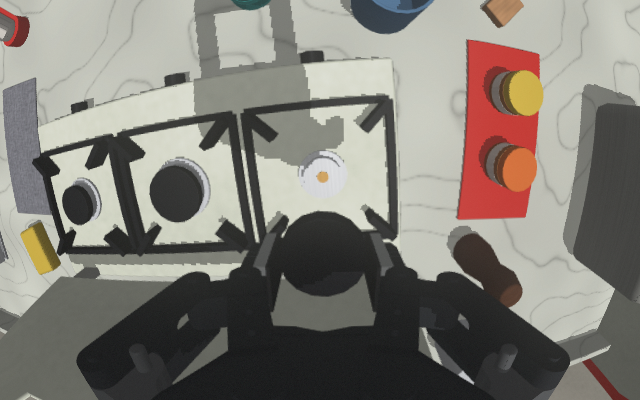

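The small cap is held level at (323,254), with the small head's dot at (322,177). I'll lower it.

>>> apply_moves(
  plan=[
    [-0.0015, 0, 0.05, 0, 0, 0, 1],
    [0, 0, 0.05, 0, 0, 0, 1],
    [0, 0, 0.04, 0, 0, 0, 1],
    [0, 0, 0.014, 0, 0, 0, 1],
    [0, 0, 0.006, 0, 0, 0, 1],
    [0, 0, 0, 0, 0, 0, 1],
    [0, 0, 0, 0, 0, 0, 1],
    [0, 0, 0, 0, 0, 0, 1],
  ],
)

```text
t: 46.18
tcp_pos: [0.5651, 0.1512, 0.0708]
tool_rot: [-0.001, 1.0, 0.0, 0.001]
force: [0.0, -0.3, -0.5]
finger_gap: 0.489
gripper_force: 50.9
```

>>> apply_moves(
  plan=[
    [0, 0, 0.004, 0, 0, 0, 1],
    [0, 0, 0.002, 0, 0, 0, 1],
    [0, 0, 0.001, 0, 0, 0, 1],
    [0, 0, 0, 0, 0, 0, 1],
    [0, 0, 0, 0, 0, 0, 1],
  ],
)

```text
t: 46.8
tcp_pos: [0.5644, 0.1511, 0.0626]
tool_rot: [-0.001, 1.0, -0.0, 0.0]
force: [1.0, -0.2, -0.3]
finger_gap: 0.484
gripper_force: 50.9
```

>>> apply_moves(
  plan=[
    [0, -0.0008, 0.0015, 0, 0, 0, 1],
    [0, 0, 0.001, 0, 0, 0, 1],
    [0, 0, 0, 0, 0, 0, 1],
    [0, 0, 0, 0, 0, 0, 1],
  ],
)

```text
t: 47.3
tcp_pos: [0.5645, 0.1503, 0.0612]
tool_rot: [-0.001, 1.0, 0.0, 0.0]
force: [-0.8, -0.7, 6.2]
finger_gap: 0.489
gripper_force: 51.6
```

>>> apply_moves(
  plan=[
    [0, 0, 0, 0, 0, 0, -0.4],
    [0, 0, 0, 0, 0, 0, -0.6],
    [0, 0, 0, 0, 0, 0, -0.6],
    [0, 0, -0.04, 0, 0, 0, -0.6],
    [0, 0, -0.05, 0, 0, 0, -1],
    [0, 0, -0.06, 0, 0, 0, -1],
    [0, 0, 0, 0, 0, 0, -1],
    [0, 0, 0, 0, 0, 0, -1],
  ],
)

```text
t: 48.3
tcp_pos: [0.5638, 0.1503, 0.2098]
tool_rot: [-0.001, 1.0, -0.0, -0.0]
force: [0.1, 0.7, -0.8]
finger_gap: 1.004
gripper_force: 0.0
```

```bash
python3 -c "
from h import *
im,s=placed((.5637,.1502),.022)
a=snapshot('scene')[140:290,180:480]
cv2.imwrite('pics/end.png',np.hstack([cv2.resize(im,(400,250)),cv2.resize(a,(400,250))])[:,:,::-1])
look([('orange',.054,500),('yellow',.054,500)])"
```

```text
placed [0.5647 0.1507] r 0.0222 mean [0.5642 0.1497] off mm [1.  0.5] box [0.56466945 0.14885634]
t 48.4 tcp [0.563  0.1502 0.2083] yhead 90.06 zax [-0.004 -0.    -1.   ] gap 0.994 F [-0.3 -0.7 -0.2]
orange xy [0.553 0.389] r 0.0285 tool d [0.0098 0.2389]
yellow xy [0.4597 0.3902] r 0.0277 tool d [0.1031 0.2401]
yellow xy [ 0.6851 -0.3379] r 0.0474 tool d [-0.1216 -0.4882]
```

View pics/end.png

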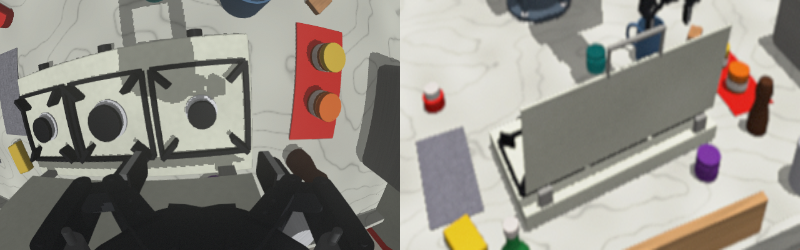

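All three caps are seated, both jars are on the red mat, and the lid stands at its stop. The gripper is clear, so I'm handing in.

```bash
python3 -c "
from station import *
print(sign_off())"
```

```text
the job is handed in; nothing more can be done
None
```

The job is handed in: the orange and yellow jars stand on the red mat (no green jar was there), the lid is open against its stop, and the small, medium and large caps lie flat on their own burners, each within about 1 mm of centre.

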